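Free the ratchet pawl and lower the tilting bonsai stand

TASK

The bonsai stand was left tilted up; lower it for the next tree. Press the tail of its ratchet pawl down until the pawl snaps free of the toothed wheel, push the raised wooden top down past the teeth until it lies fully flat on its rests, then press the pawl's nose back down into the teeth so that the ratchet is set again. Only press and push, lifting nothing; do not force the top while the pawl is in the teeth, and leave the pots, stone and tools around it where they are.

Things in the scene. Friction and masses are not known exactly. Their poses are not given: they have to be found in the camera images.
- stand: tilting bonsai stand, heavy and fixed. Origin: on the table under the hinge axis, midway across the top. Stand axes: x along the hinge, towards the ratchet's side; y from the hinge to the top's free edge; z up. Dark grey base plate: stand x -125 to 165, y -160 to 280 mm, face 18 mm up. Toothed steel wheel (132 mm across, turns with the top) and pawl lie in the plane stand x = 131 mm
- hinge_mid (a point): middle of the top's hinge axis, 90 mm above the table, straight over the stand's origin. The top is a plywood board 220 mm wide (stand x -110 to 110), 18 mm thick, from 18 to 285 mm from the hinge; its upper face lies 28 mm off the hinge axis, so 118 mm above the table when flat
- top (a joint): tilt of the top, rad: 0 = flat on its two rubber-capped rests (stop), grows as the free edge rises, stop at 0.75; starts 0.36 to 0.64. A stiff hinge holds it where it is left: with the pawl free, about 5 N (up to 8) down at 185 mm from the hinge lowers it slowly. With the pawl in the teeth (0.16 rad apart) it goes down at most one tooth, then stops dead
- pawl (a joint): turn of the pawl, rad: 0 = nose home between the teeth (up to 0.09 where it rides on a tooth's sloping back), 0.32 = fully free, nose up and tail down (stop). An over-centre spring snaps it to whichever side of 0.16 it is on and keeps it there. About 4 N on either thumb pad turns it over (10 N if the top bears on a tooth). Pivot at stand (131, -85, 142) mm
- pawl_tail (a point): centre of the upper face of the ribbed thumb pad on the pawl's tail, 24 (stand x) x 34 (stand y) mm, the end of the pawl away from the top; at stand (131, -137, 160) mm with the pawl home. Pressing it straight down, 18 mm in all, lifts the nose out of the teeth
- pawl_nose (a point): centre of the upper face of the ribbed thumb pad, 22 x 36 mm, on the pawl's arm behind its nose, above the toothed wheel; at stand (131, -30, 180) mm with the pawl home; with the pawl free 16 mm higher, 15 mm nearer the tail and sloping 18 degrees. Pressing it straight down from there puts the nose back between the teeth
- top_edge (a point): point on the upper face of the tilting top, midway along its free edge and 15 mm in from it (270 mm from the hinge)
- wire_spool: loose bystander: black spool of copper training wire lying flat, 76 mm across, 34 mm high; origin centre of its underside
- glazed_pot: loose bystander: round blue glazed bonsai pot, 96 mm across, 50 mm high; origin centre of its underside
- oblong_pot: loose bystander: oblong unglazed clay pot, 130 x 90 x 49 mm; origin centre of its underside
- shears: loose bystander: bonsai shears lying flat, about 185 mm long, 12 mm high; origin near the middle, on the table
- root_rake: loose bystander: root rake with wooden handle lying flat, about 210 mm long, 16 mm high; origin near the middle, on the table
- paste_jar: loose bystander: small grey jar with white cap, 54 mm across, 55 mm high; origin centre of its underside
- stone: loose bystander: brown viewing stone, about 120 x 73 x 58 mm; origin on the table under it

How it is judged:
By the outcome, as a careful person would: the job done as asked, in the order asked, and still so for the second after the job is handed in, with the robot touching nothing.
It also fails if it takes over 54 s, if anything falls off the work surface, if the arm or the gripper's body presses on something with over 40 N, if the wrist force passes 120 N, or if a joint passes its speed limit or range.

ROBOT

A 6-joint arm with a two-finger parallel gripper is mounted at the origin on the work surface. World frame = base frame: x ahead of the robot, y to its left, z up, the work surface at z = 0. Lengths are in mm, angles in rad, forces in N, time in s.
With the tool pointing down it reaches from about 275 to 750 mm from the base axis. Payload 10.2 kg.
Tool frame: the origin (TCP) lies at the very end of the fingers, on their centre line; the grasp point (between the pads) lies 19 mm behind it (ctrl.grip_depth is the distance from the TCP to the grasp point, in mm); z points along the fingers, x is the direction in which the jaws open and shut, and the axes are right-handed (so a half turn about z gives the same grasp; the last joint's range is limited). The gripper opens to 85 mm and grips with 20 to 120 N. Pads are 22 mm wide; open, the fingers measure 114 mm over their backs; the gripper's body (76 mm by 85 mm) begins 54 mm behind the grasp point. The pads swing forward as they close: fully open they stand 13 mm farther back than shut.
Start: joints at [-1.527, 0.313, 1.498, -0, 1.331, -0.223], TCP at [138.401, -506.435, 231.294] pointing down, gripper open.
Joint ranges: [-2.94, 2.94], [-0.97, 2.17], [0.19, 2.56], [-1.23, 4.37], [0.02, 3.11], [-2.88, 2.88]. Speed limits (rad/s): [2.39, 2.39, 3.01, 3.14, 3.14, 3.14].

INTERFACE

Orientations are given as a unit quaternion [w, x, y, z].
In Python, from rig import ctrl gives the robot as it stands.
- The arm moves only by the tool play_rows, never from a script. Its argument "motion" is a list of rows, each a list of 2 entries, a list of its own where there are three numbers: the shift along the tool's x, y, z in mm, then the turn, a rotation vector about the tool's x, y, z in degrees. A call has 1 to 20 rows; each row shifts and turns the commanded pose from where the row before left it, along the tool's axes as they then stand; what a row does not reach is not made up. A row lasts 1/12 s, in which the tool goes at most 41.7 mm and 7.16 degrees, less where a joint would pass 70% of its speed; a pose out of reach is approached as far as the arm can. A call with a gripper value outside its range is refused whole. "fingers" is the finger opening in mm, from 0 to 85.4, set as the call begins (left out, the last holds). The fingers move at their own pace and stop on an object; "squeeze" is the grip in N (left out, the last holds). Time passes only in rows, so rows that do not move let the fingers close. It gives the time, the measured TCP pose, the force and the opening at its end, in the units of the state.
- ctrl.sense(): the state, without advancing time (a new reading comes with each control period).
- ctrl.capture(name): name is "side" or "top"; returns the picture (400x640x3 uint8, red, green, blue); there is no depth.
- ctrl.get_calibration(name): a dict with "K" (3x3 intrinsics, pixels), "R" (3x3) and "t" (3): a world point X has camera coordinates R X + t. Camera axes: x right, y down, z forward; pixel columns grow to the right and rows downward; lengths in mm; the calibration is good to about 2 mm. A picture is of the moment at which its call begins. get_calibration takes no time and is no camera call.
- ctrl.finish_job(): hands the job in, once; it reports no verdict.
Trained networks look in the newest picture that a camera, given by its name, has taken for a name from the list of things; names that differ only in an ending like _2 or _b are one class to them, and where a whole thing is asked for, a point or a joint stands for the part that bears it (a point fixed in the world has none). Each returns a list of dicts, best first, with "p" (0 to 1); they miss things now and then, are a little off and sometimes report something else, mostly with a low value. They report only what shows in the picture. A call takes as long as a camera call.
- ctrl.spot_in(camera, name): "position" ([column, row] as shares, 0 to 1, of the picture: columns of its width, rows of its height, amid what is visible of it).
The state is a dict: "time_s": time; "joints": joint angles; "dq": joint speeds; "tau": joint torques, N m; "eef_pos": TCP position; "ee_rot": TCP orientation; "force": force on the tool from outside, world axes, zero at the start; "wrist_torque": the same for the moment, N m; "grip_width": opening from 0.0 (shut) to 1.0 (fully open).
Only numpy, scipy, OpenCV 4.12 (cv2) and the standard library are available. Lean on these libraries where they do the work, as an engineer would, in place of code of your own. Each camera call takes 0.05 s, during which the arm holds its last target. There are 200 camera calls.

## Working session

There is one attempt and no reset: what is moved stays moved. The work goes in short steps, Python scripts to look and compute and a tool call to move; the robot and the scene stay as the last step left them, time stands still between calls to the robot, and variables do not carry over. Pictures are saved under pics/ and viewed, about 8 in all and at most 12, crops included, and the job is handed in when it is done.

Besides the shell and the picture viewer there is one more tool, called after "Emit:" as name(argument=value, ...), one argument or row to a line, values as JSON. play_rows: Moves the arm, as the interface text tells. Its arguments: {"type":"object","properties":{"motion":{"type":"array"},"fingers":{"type":"number"},"squeeze":{"type":"number"}},"required":["motion"]}

```bash
mkdir -p pics; ls; python3 - <<'E'
from rig import ctrl
import cv2,numpy as np
for c in("side","top"):
    im=ctrl.capture(c); cv2.imwrite(f"pics/{c}0.png",im[:,:,::-1])
    k=ctrl.get_calibration(c); print(c,k["K"].round(1).tolist(),k["R"].round(3).tolist(),k["t"].round(1).tolist())
    for n in("pawl_tail","pawl_nose","top_edge","hinge_mid","stand"):
        print(n,[(round(d["p"],2),[round(d["position"][0]*640,1),round(d["position"][1]*400,1)]) for d in ctrl.spot_in(c,n)[:3]])
s=ctrl.sense(); print({k:np.round(v,3).tolist() for k,v in s.items()})
E
```

```text
pics
side [[452.3, 0.0, 313.1], [0.0, 452.3, 203.1], [0.0, 0.0, 1.0]] [[-0.786, -0.618, 0.004], [-0.349, 0.438, -0.828], [0.51, -0.653, -0.56]] [461.7, 293.7, 1163.7]
pawl_tail [(0.77, [330.5, 170.5])]
pawl_nose [(0.6, [330.0, 167.1])]
top_edge [(0.8, [319.7, 199.5])]
hinge_mid [(0.85, [323.5, 201.4]), (0.36, [363.5, 187.4])]
stand [(0.67, [332.8, 164.0]), (0.56, [324.7, 237.9])]
top [[407.6, 0.0, 319.5], [0.0, 407.6, 199.7], [0.0, 0.0, 1.0]] [[-0.007, -1.0, 0.025], [-0.996, 0.005, -0.089], [0.089, -0.025, -0.996]] [23.9, 594.6, 1083.3]
pawl_tail [(0.7, [382.8, 184.9]), (0.22, [439.7, 261.3])]
pawl_nose [(0.93, [386.4, 182.7])]
top_edge [(0.85, [298.0, 238.9])]
hinge_mid [(0.9, [296.8, 240.0])]
stand [(0.92, [322.0, 232.7])]
{'time_s': 0.6, 'joints': [-1.527, 0.313, 1.498, -0.0, 1.331, -0.223], 'dq': [0.002, 0.001, -0.0, -0.0, 0.0, -0.001], 'tau': [-0.001, -41.204, -25.984, -0.0, 0.001, 0.0], 'eef_pos': [138.403, -506.408, 231.285], 'ee_rot': [-0.0, 0.795, -0.607, -0.0], 'force': [1.026, -0.525, -0.751], 'wrist_torque': [0.011, -0.01, 0.042], 'grip_width': 1.009}
```

View pics/side0.png

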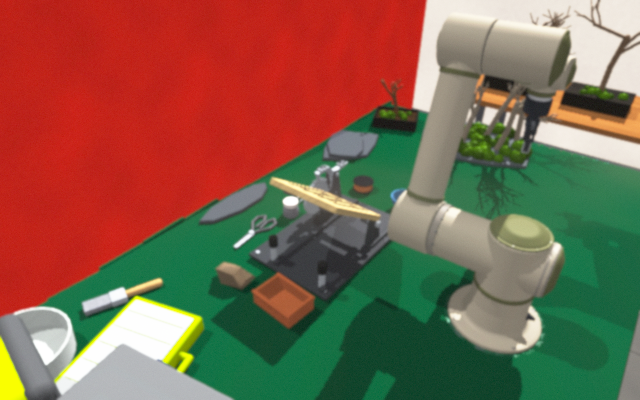

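View pics/top0.png

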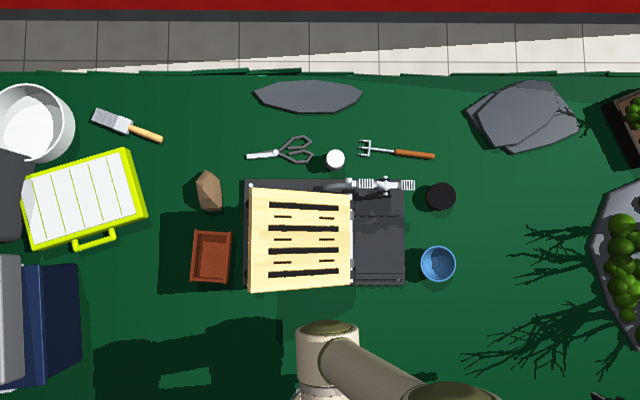

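Top view: stand's x ≈ world x (up in picture), y ≈ world y (left). Wheel/pawl are at (350–415,185), board (250–350,190–290). Next I enlarge for landmarks.

```bash
python3 - <<'E'
import cv2
a=cv2.imread("pics/top0.png")[165:305,235:425]; cv2.imwrite("pics/t1.png",cv2.resize(a,None,fx=4.2,fy=4.2,interpolation=cv2.INTER_CUBIC))
a=cv2.imread("pics/side0.png")[145:300,240:400]; cv2.imwrite("pics/s1.png",cv2.resize(a,None,fx=3.8,fy=3.8,interpolation=cv2.INTER_CUBIC))
E
```

```text
(no output)
```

View pics/t1.png

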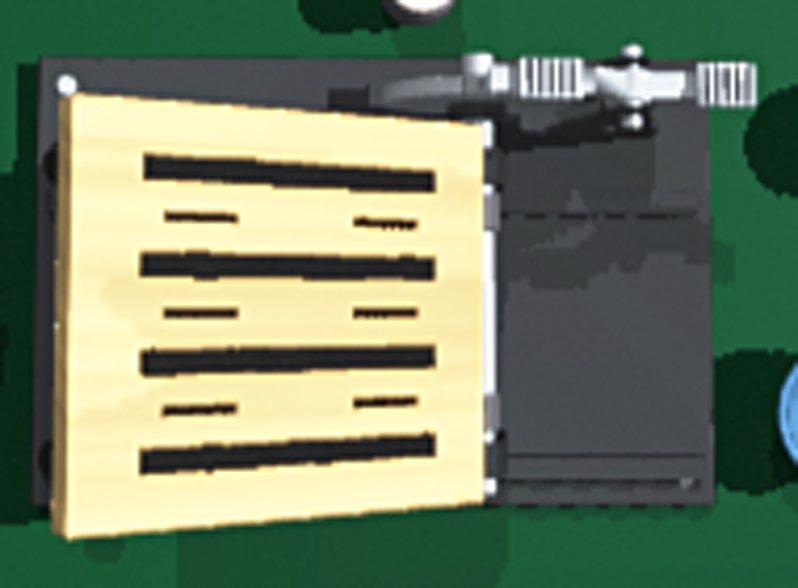

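View pics/s1.png

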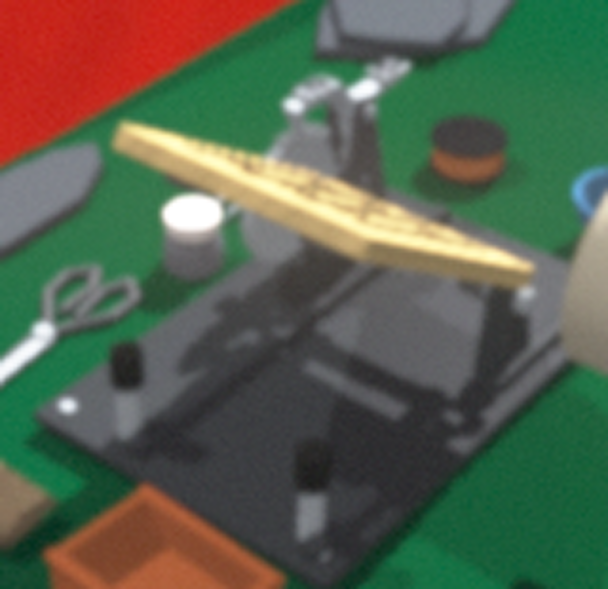

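```bash
cat >h.py <<'E'
from rig import ctrl
import numpy as np
from scipy.optimize import least_squares
def proj(c,X):
    k=ctrl.get_calibration(c); p=np.asarray(X,float)@k["R"].T+k["t"]; p=p@k["K"].T; return p[:,:2]/p[:,2:]
def board(x,d,th): return [x,d*np.cos(th)-28*np.sin(th),90+d*np.sin(th)+28*np.cos(th)]
def world(q,P):
    c,s=np.cos(q[2]),np.sin(q[2]); P=np.asarray(P,float)
    return P@np.array([[c,-s,0],[s,c,0],[0,0,1]]).T+[q[0],q[1],0]
E
python3 - <<'E'
from h import *
T=lambda u,v:(u/4.2+235,v/4.2+165)
S=lambda u,v:(u/3.8+240,v/3.8+145)
def pts(th): return dict(top=[[165,280,18],[-125,-160,18],[-125,280,18],[131,-137,160],[131,-30,180],board(110,285,th),board(-110,285,th),board(110,18,th),board(-110,18,th)],
 side=[[165,280,18],[-125,280,18],[131,-30,180],[131,-137,160],board(110,285,th),board(-110,285,th),board(-110,18,th)])
ob=dict(top=[T(40,58),T(712,502),T(35,503),T(726,83),T(551,76),T(70,95),T(70,537),T(486,123),T(486,503)],
 side=[S(40,418),S(325,585),S(316,88),S(390,72),S(118,125),S(362,245),S(532,266)])
def f(q): return np.concatenate([(proj(c,world(q,pts(q[3])[c]))-ob[c]).ravel() for c in ob])
r=least_squares(f,[500,0,0,.5],loss='soft_l1',x_scale=[100,100,.1,.1]); print(r.x.round(3)); print(r.fun.reshape(-1,2).round(1).tolist())
q=r.x
for n,P in dict(tail=[131,-137,160],nose=[131,-30,180],freenose=[131,-45,196],edge=board(0,270,q[3])).items(): print(n,world(q,[P]).round(1))
E
```

```text
[ 4.8806e+02 -5.3394e+01 -9.0000e-03  5.7700e-01]
[[0.1, -0.6], [1.5, 0.8], [-0.7, 0.8], [0.7, 0.0], [-0.7, 0.4], [0.5, -0.3], [-1.3, -0.1], [-0.2, 0.5], [0.2, -0.4], [-2.4, -1.8], [0.3, -0.6], [-1.1, 0.7], [-1.1, -2.2], [-0.4, 1.1], [1.9, -0.9], [0.7, 0.6]]
tail [[ 617.8 -191.6  160. ]]
nose [[618.8 -84.6 180. ]]
freenose [[618.6 -99.6 196. ]]
edge [[490.  157.7 260.7]]
```

Emit:
play_rows(
  fingers=0,
  squeeze=40,
  motion=[
    [[0,0,0],[0,0,5.1]],
    [[0,0,0],[0,0,5.1]],
    [[0,0,0],[0,0,5.1]],
    [[-10,-15,0],[0,0,0]],
    [[-18,-28,0],[0,0,0]],
    [[-19,-29,0],[0,0,0]],
    [[-19,-29,0],[0,0,0]],
    [[-19,-29,0],[0,0,0]],
    [[-19,-29,0],[0,0,0]],
    [[-19,-29,0],[0,0,0]],
    [[-19,-29,0],[0,0,0]],
    [[-19,-29,0],[0,0,0]],
    [[-19,-29,0],[0,0,0]],
    [[-19,-29,0],[0,0,0]],
    [[-19,-29,0],[0,0,0]],
    [[-19,-29,0],[0,0,0]],
    [[-19,-29,0],[0,0,0]],
    [[-19,-29,0],[0,0,0]],
    [[-19,-29,0],[0,0,0]],
    [[-19,-29,0],[0,0,0]],
  ],
)

```text
time_s: 2.27
eef_pos: [617.7, -192.3, 231.2]
ee_rot: [-0.0, -0.707, 0.707, -0.0]
force: [-0.1, -0.2, 0.9]
grip_width: 0.001
```

Emit:
play_rows(
  motion=[
    [[0,0,15],[0,0,0]],
    [[0,0,20],[0,0,0]],
    [[0,0,15],[0,0,0]],
    [[0,0,8],[0,0,0]],
    [[0,0,4],[0,0,0]],
    [[0,0,3],[0,0,0]],
    [[0,0,2],[0,0,0]],
    [[0,0,2],[0,0,0]],
  ],
)

```text
time_s: 2.93
eef_pos: [616.7, -193.8, 163.1]
ee_rot: [0.0, -0.707, 0.707, -0.001]
force: [-0.1, 0.2, -1.1]
grip_width: 0.003
```

```bash
python3 - <<'E'
from h import *
import cv2
a=ctrl.capture("side")[120:220,290:410,::-1]; b=ctrl.capture("top")[150:250,300:420,::-1]
cv2.imwrite("pics/p2.png",cv2.resize(np.hstack([a,b]),None,fx=3.3,fy=3.3,interpolation=cv2.INTER_CUBIC)); print(ctrl.sense()["force"],ctrl.sense()["eef_pos"])
E
```

```text
[-0.16851315  0.03249002 -0.59564774] [ 616.54668556 -193.67852116  162.62138312]
```

View pics/p2.png

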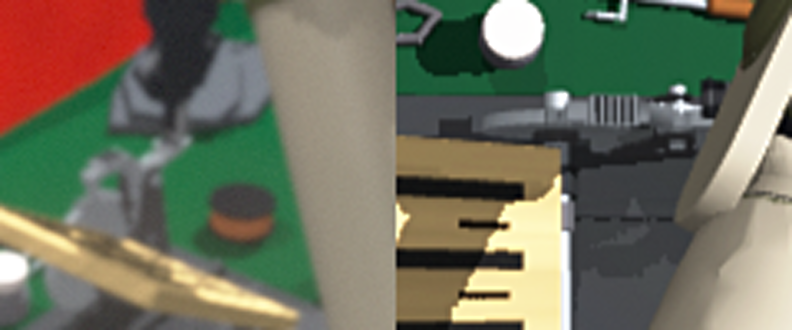

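Side view (left half): the fingertip stands right over the tail pad. Pressing on slowly.

Emit:
play_rows(
  motion=[
    [[0,0,2],[0,0,0]],
    [[0,0,2],[0,0,0]],
    [[0,0,2],[0,0,0]],
    [[0,0,2],[0,0,0]],
  ],
)

```text
time_s: 3.37
eef_pos: [616.6, -194.0, 154.5]
ee_rot: [-0.0, -0.707, 0.707, -0.001]
force: [-0.3, -3.0, 2.6]
grip_width: 0.001
```

Emit:
play_rows(
  motion=[
    [[0,0,2],[0,0,0]],
    [[0,0,2],[0,0,0]],
    [[0,0,2],[0,0,0]],
    [[0,0,0],[0,0,0]],
  ],
)

```text
time_s: 3.7
eef_pos: [616.2, -193.2, 147.5]
ee_rot: [-0.0, -0.707, 0.707, 0.001]
force: [-0.1, 0.4, 0.2]
grip_width: 0.002
```

Emit:
play_rows(
  motion=[
    [[0,0,2],[0,0,0]],
    [[0,0,2],[0,0,0]],
    [[0,0,1],[0,0,0]],
    [[0,0,0],[0,0,0]],
  ],
)

```text
time_s: 4.03
eef_pos: [616.6, -193.5, 143.9]
ee_rot: [0.0, -0.707, 0.707, -0.0]
force: [-1.5, 0.9, 3.8]
grip_width: -0.0
```

Force dropped at 147 and the stop was felt at 144: snapped free. Now up and over to the board, and a check.

Emit:
play_rows(
  motion=[
    [[0,0,-15],[0,0,0]],
    [[0,0,-30],[0,0,0]],
    [[0,0,-35],[0,0,0]],
    [[0,0,-35],[0,0,0]],
    [[0,0,-35],[0,0,0]],
    [[-20,8,0],[0,0,0]],
    [[-30,12,0],[0,0,0]],
    [[-32,12,0],[0,0,0]],
    [[-32,12,0],[0,0,0]],
    [[-32,12,0],[0,0,0]],
    [[-32,12,0],[0,0,0]],
    [[-32,12,0],[0,0,0]],
    [[-32,12,0],[0,0,0]],
    [[-32,13,0],[0,0,0]],
    [[-30,12,0],[0,0,0]],
    [[-20,10,0],[0,0,0]],
  ],
)

```text
time_s: 5.37
eef_pos: [488.4, 132.8, 293.5]
ee_rot: [-0.0, 0.708, -0.707, -0.0]
force: [0.4, -0.2, 0.1]
grip_width: -0.003
```

```bash
python3 - <<'E'
from h import *
import cv2
a=ctrl.capture("side")[130:250,250:400,::-1]; b=ctrl.capture("top")[150:270,270:420,::-1]
cv2.imwrite("pics/p3.png",cv2.resize(np.hstack([a,b]),None,fx=2.6,fy=2.6,interpolation=cv2.INTER_CUBIC)); print(ctrl.sense()["force"],ctrl.sense()["eef_pos"])
E
```

```text
[ 1.19257715 -0.26494013  0.18546591] [488.27086702 133.0190323  293.69284352]
```

View pics/p3.png

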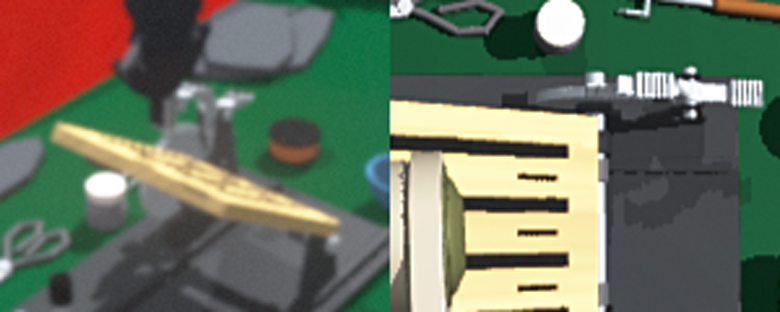

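The nose pad has moved towards the tail and sits raised (right half, (655,85)): the pawl is free. Pushing the top down.

Emit:
play_rows(
  motion=[
    [[0,0,15],[0,0,0]],
    [[0,0,15],[0,0,0]],
    [[0,0,8],[0,0,0]],
    [[0,0,4],[0,0,0]],
    [[0,0,4],[0,0,0]],
    [[0,0,3],[0,0,0]],
    [[0,0,3],[0,0,0]],
    [[-1,0,3],[0,0,0]],
    [[-1,0,3],[0,0,0]],
    [[-1,0,3],[0,0,0]],
    [[-1,0,3],[0,0,0]],
    [[-1,0,3],[0,0,0]],
  ],
)

```text
time_s: 6.47
eef_pos: [490.3, 135.5, 227.4]
ee_rot: [0.001, -0.707, 0.707, -0.001]
force: [0.2, 0.4, 4.7]
grip_width: -0.006
```

Emit:
play_rows(
  motion=[
    [[-1,0,3],[0,0,0]],
    [[-1,0,3],[0,0,0]],
    [[-1,0,3],[0,0,0]],
    [[-1,0,3],[0,0,0]],
    [[-1,0,3],[0,0,0]],
  ],
)

```text
time_s: 6.88
eef_pos: [490.4, 140.6, 212.4]
ee_rot: [0.001, -0.707, 0.707, -0.001]
force: [-0.7, 0.6, 6.0]
grip_width: -0.0
```

Steady ~5 N: moving freely.

Emit:
play_rows(
  motion=[
    [[-1,0,4],[0,0,0]],
    [[-1,0,4],[0,0,0]],
    [[-1,0,4],[0,0,0]],
    [[-1,0,4],[0,0,0]],
    [[-1,0,4],[0,0,0]],
    [[-1,0,4],[0,0,0]],
    [[-1,0,4],[0,0,0]],
    [[-1,0,4],[0,0,0]],
    [[-1,0,4],[0,0,0]],
    [[-1,0,4],[0,0,0]],
  ],
)

```text
time_s: 7.72
eef_pos: [489.5, 150.6, 170.9]
ee_rot: [-0.0, -0.707, 0.707, 0.0]
force: [0.4, 0.9, 4.5]
grip_width: -0.0
```

Emit:
play_rows(
  motion=[
    [[-1,0,4],[0,0,0]],
    [[-1,0,4],[0,0,0]],
    [[-1,0,4],[0,0,0]],
    [[-1,0,4],[0,0,0]],
    [[-1,0,4],[0,0,0]],
    [[-1,0,4],[0,0,0]],
    [[-1,0,4],[0,0,0]],
    [[-1,0,4],[0,0,0]],
    [[-1,0,4],[0,0,0]],
    [[-1,0,4],[0,0,0]],
  ],
)

```text
time_s: 8.55
eef_pos: [489.5, 160.4, 130.8]
ee_rot: [-0.0, -0.707, 0.707, -0.0]
force: [-0.2, 0.6, 3.9]
grip_width: 0.002
```

Emit:
play_rows(
  motion=[
    [[-1,0,2],[0,0,0]],
    [[-1,0,2],[0,0,0]],
    [[-1,0,2],[0,0,0]],
    [[0,0,2],[0,0,0]],
  ],
)

```text
time_s: 8.88
eef_pos: [489.5, 163.5, 123.1]
ee_rot: [-0.0, -0.707, 0.707, 0.0]
force: [0.5, -0.5, 2.6]
grip_width: 0.0
```

Emit:
play_rows(
  motion=[
    [[0,0,2],[0,0,0]],
    [[0,0,1],[0,0,0]],
    [[0,0,1],[0,0,0]],
    [[0,0,0],[0,0,0]],
  ],
)

```text
time_s: 9.22
eef_pos: [489.5, 163.7, 119.1]
ee_rot: [0.0, -0.707, 0.707, 0.0]
force: [-0.0, 0.3, -0.5]
grip_width: 0.0
```

Emit:
play_rows(
  motion=[
    [[0,0,1],[0,0,0]],
    [[0,0,1],[0,0,0]],
    [[0,0,0],[0,0,0]],
  ],
)

```text
time_s: 9.47
eef_pos: [489.5, 163.6, 118.0]
ee_rot: [0.0, -0.707, 0.707, -0.0]
force: [-3.0, 2.4, 9.9]
grip_width: -0.001
```

Emit:
play_rows(
  motion=[
    [[0,0,1],[0,0,0]],
    [[0,0,0],[0,0,0]],
    [[0,0,0],[0,0,0]],
  ],
)

```text
time_s: 9.72
eef_pos: [489.6, 163.7, 117.9]
ee_rot: [0.0, -0.707, 0.707, -0.0]
force: [-7.4, 1.1, 19.2]
grip_width: 0.002
```

Stops dead at z = 118: flat. Retreat and go above the nose pad.

Emit:
play_rows(
  motion=[
    [[0,0,-10],[0,0,0]],
    [[0,0,-25],[0,0,0]],
    [[0,0,-35],[0,0,0]],
    [[0,0,-35],[0,0,0]],
    [[0,0,-25],[0,0,0]],
    [[19,-9,0],[0,0,0]],
    [[30,-15,0],[0,0,0]],
    [[30,-15,0],[0,0,0]],
    [[30,-15,0],[0,0,0]],
    [[30,-15,0],[0,0,0]],
    [[30,-15,0],[0,0,0]],
    [[30,-15,0],[0,0,0]],
    [[30,-15,0],[0,0,0]],
    [[30,-15,0],[0,0,0]],
    [[0,0,10],[0,0,0]],
    [[0,0,10],[0,0,0]],
    [[0,0,10],[0,0,0]],
    [[0,0,5],[0,0,0]],
  ],
)

```text
time_s: 11.22
eef_pos: [617.7, -94.5, 209.5]
ee_rot: [0.001, 0.707, -0.707, -0.001]
force: [-0.3, -0.0, 0.1]
grip_width: -0.002
```

```bash
python3 - <<'E'
from h import *
import cv2
a=ctrl.capture("side")[120:270,230:400,::-1]; b=ctrl.capture("top")[150:300,240:420,::-1]
cv2.imwrite("pics/p4.png",cv2.resize(np.hstack([a,b]),None,fx=2.2,fy=2.2,interpolation=cv2.INTER_CUBIC)); print(ctrl.sense()["force"],ctrl.sense()["eef_pos"])
E
```

```text
[-0.17509043  0.10913952  0.24972419] [617.86330849 -94.44365077 210.28854789]
```

View pics/p4.png

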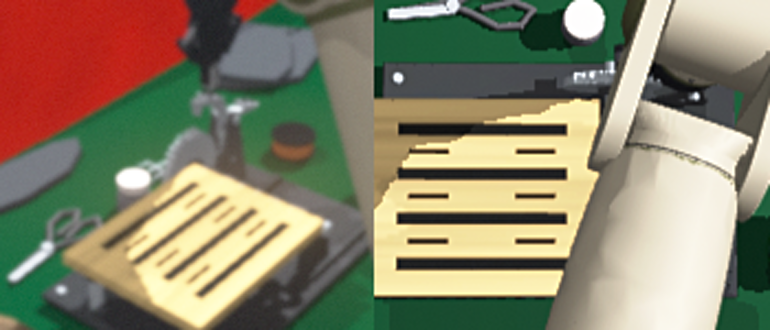

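Board lies flat on its rests; fingertip is just above the raised nose pad. Pressing slowly.

Emit:
play_rows(
  motion=[
    [[0,0,3],[0,0,0]],
    [[0,0,3],[0,0,0]],
    [[0,0,2],[0,0,0]],
    [[0,0,2],[0,0,0]],
    [[-1,0,2],[0,0,0]],
    [[-1,0,2],[0,0,0]],
    [[-1,0,2],[0,0,0]],
  ],
)

```text
time_s: 11.9
eef_pos: [618.7, -92.2, 195.9]
ee_rot: [0.0, -0.707, 0.707, -0.0]
force: [-0.1, 1.4, 4.3]
grip_width: 0.0
```

Emit:
play_rows(
  motion=[
    [[-1,0,2],[0,0,0]],
    [[-1,0,2],[0,0,0]],
    [[-1,0,2],[0,0,0]],
    [[0,0,0],[0,0,0]],
  ],
)

```text
time_s: 12.23
eef_pos: [618.2, -89.4, 188.3]
ee_rot: [-0.0, -0.707, 0.707, 0.001]
force: [-0.7, 0.4, 0.2]
grip_width: 0.001
```

Emit:
play_rows(
  motion=[
    [[-1,0,2],[0,0,0]],
    [[-1,0,2],[0,0,0]],
    [[0,0,1],[0,0,0]],
    [[0,0,0],[0,0,0]],
  ],
)

```text
time_s: 12.57
eef_pos: [618.4, -87.5, 183.8]
ee_rot: [-0.0, -0.707, 0.707, 0.0]
force: [0.3, 0.5, -0.3]
grip_width: -0.003
```

Emit:
play_rows(
  motion=[
    [[0,0,1],[0,0,0]],
    [[0,0,1],[0,0,0]],
    [[0,0,1],[0,0,0]],
    [[0,0,1],[0,0,0]],
    [[0,0,0],[0,0,0]],
  ],
)

```text
time_s: 12.98
eef_pos: [618.5, -87.6, 180.6]
ee_rot: [0.0, -0.707, 0.707, -0.0]
force: [-0.9, 0.6, 1.5]
grip_width: 0.0
```

Pad is at ~180 mm: home. Back up, clear the view and check.

Emit:
play_rows(
  motion=[
    [[0,0,-8],[0,0,0]],
    [[0,0,-20],[0,0,0]],
    [[0,0,-30],[0,0,0]],
    [[0,0,-30],[0,0,0]],
    [[0,0,-20],[0,0,0]],
    [[20,0,0],[0,0,0]],
    [[30,8,0],[0,0,0]],
    [[30,8,0],[0,0,0]],
    [[30,8,0],[0,0,0]],
    [[30,8,0],[0,0,0]],
    [[30,8,0],[0,0,0]],
    [[30,8,0],[0,0,0]],
    [[30,8,0],[0,0,0]],
    [[30,8,0],[0,0,0]],
    [[15,0,0],[0,0,0]],
    [[0,0,0],[0,0,0]],
  ],
)

```text
time_s: 14.32
eef_pos: [553.3, -365.7, 287.9]
ee_rot: [-0.0, -0.706, 0.709, 0.0]
force: [-0.5, 0.3, 0.1]
grip_width: -0.005
```

```bash
python3 - <<'E'
from h import *
import cv2
A=ctrl.capture("side")[:,:,::-1]; B=ctrl.capture("top")[:,:,::-1]
q=[488.06,-53.39,-.009]
for c in("side","top"):
    print(c,"home nose,tail / free nose",proj(c,world(q,[[131,-30,180],[131,-137,160],[131,-45,196]])).round(1).tolist(), "flat corners",proj(c,world(q,[board(110,285,0),board(-110,285,0)])).round(1).tolist())
a=A[145:285,240:400]; b=B[120:260,260:430]; o=np.hstack([a,b]); cv2.imwrite("pics/p5.png",cv2.resize(o,None,fx=2.4,fy=2.4,interpolation=cv2.INTER_CUBIC))
d=np.abs(B.astype(int)-cv2.imread("pics/top0.png")).max(2); print(ctrl.sense()["eef_pos"])
cv2.imwrite("pics/top5.png",B)
E
```

```text
side home nose,tail / free nose [[322.1, 168.9], [341.5, 161.8], [325.0, 162.7]] flat corners [[258.1, 234.6], [320.7, 268.6]]
top home nose,tail / free nose [[365.5, 183.5], [408.6, 184.8], [372.9, 182.6]] flat corners [[235.8, 194.5], [234.0, 284.2]]
[ 554.38158034 -362.54040218  288.35598856]
```

View pics/p5.png

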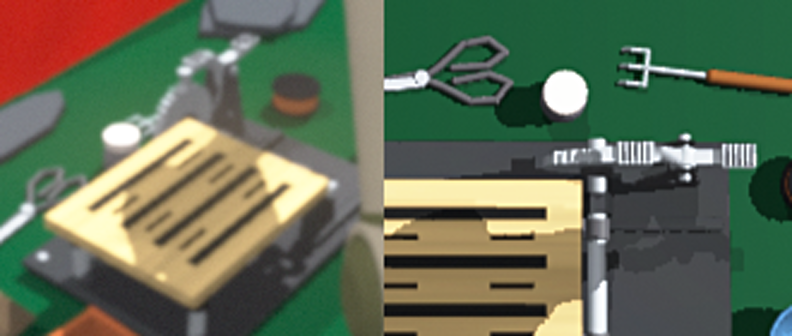

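View pics/top5.png

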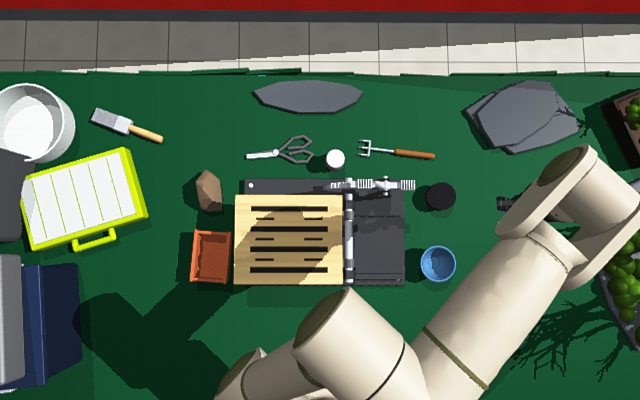

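Nose pad at column 365 (predicted home 365.5, free 373); board corners at (235,195) and (234,285) match flat; bystanders unmoved.

```bash
python3 -c "
from rig import ctrl
print(ctrl.finish_job())"
```

```text
the job is handed in; nothing more can be done
None
```

The stand is lowered, its ratchet is set again, and the job is handed in; the last move ended at about 14.3 s of the 54 s allowed.

1. **Pawl freed:** I pressed the tail down. The force fell away at about 147 mm height and the stop was felt at 144 mm. A picture showed the nose pad raised and moved towards the tail.
2. **Top lowered:** I pushed it down with a steady 4–6 N until it stopped dead at 118 mm, its flat height. I pressed to about 19 N to confirm it was on its rests.
3. **Pawl re-set:** I pressed the nose down with about 4 N. It snapped over, and its pad was then felt at about 180 mm, which is home.

**Last checks:** With the arm clear, the final pictures showed the nose pad at column 365 (home predicted 365.5, free 373). The board corners were within about a pixel of where a flat top should appear. The pots, stone and tools looked unmoved, and no check failed or disagreed. The hand-in gives no verdict, so I have none to report.

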